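# Nest the bead scoops in their tray bay

## Task

Put the set of three wooden bead scoops away in the empty bay of the sorting tray, nested largest first and one at a time: stand the large one on the floor of the bay, then the medium one inside it, then the small one inside that. Each must stand upright and fully down on the floor of what holds it, with all three handles sticking out over the tray's front edge, the long side with the two brass card holders. Leave the thread spools, the bead jar and the round tin where they are, and do not drop or tip over a scoop.

Things in the scene. Friction and masses are not known exactly. Their poses are not given: they have to be found in the camera images.
- scoop_large: Large beech scoop, an open round cup, outside 94 mm wide at the rim, 86 at the foot (inside 86 at the mouth, 79 at the floor), 58 mm high, wall 4, floor 7.5 mm thick, with a flat straight handle along -x. Origin: centre of the cup's underside, z up the cup's axis. About 85 g, +-40 %. Stands upright at the start.
- scoop_medium: Medium beech scoop, an open round cup, outside 80 mm wide at the rim, 73 at the foot (inside 72 at the mouth, 66 at the floor), 58 mm high, wall 4, floor 7.5 mm thick, with a flat straight handle along -x. Origin: centre of the cup's underside, z up the cup's axis. About 68 g, +-40 %. Stands upright at the start. Nested in the large one it has some 3 mm of play all round.
- scoop_small: Small beech scoop, an open round cup, outside 67 mm wide at the rim, 60 at the foot (inside 59 at the mouth, 53 at the floor), 58 mm high, wall 4, floor 7.5 mm thick, with a flat straight handle along -x. Origin: centre of the cup's underside, z up the cup's axis. About 52 g, +-40 %. Stands upright at the start. Nested in the medium one it has some 3 mm of play all round.
- scoop_large_tip (a point): End of the large scoop's handle, at mid-thickness, 115 mm from the cup's axis, 55 mm above its underside. The handle is straight, level, 16 mm wide and 6 mm thick, its top flush with the rim.
- scoop_medium_tip (a point): End of the medium scoop's handle: 115 mm from the cup's axis, 55 mm above its underside, 16 mm wide, 6 mm thick, its top flush with the rim. Nested, its rim and handle stand 7.5 mm higher than those of the scoop below, so the handle clears it by 1.5 mm at any yaw.
- scoop_small_tip (a point): End of the small scoop's handle: 115 mm from the cup's axis, 55 mm above its underside, 16 mm wide, 6 mm thick, its top flush with the rim. Nested, its rim and handle stand 7.5 mm higher than those of the scoop below, so the handle clears it by 1.5 mm at any yaw.
- tray: Dark wooden sorting tray, fixed to the table, 118 mm (x) by 230 mm (y) outside, 38 mm high, walls, floor and divider 6 mm thick. Origin: centre of its underside. Its front edge is the long side at -x, facing the robot, with two small brass card holders. A divider at y = 0 makes two bays: the one at -y is empty, the one at +y holds the thread spool.
- bay (a point): Centre of the empty bay's floor (6 mm above the table), axes as the tray's. The bay is 106 mm along x and 106 mm along y inside, and its walls rise 32 mm above its floor, so that the handle of a scoop standing in it passes over the walls. The handles need not lie over one another: fanned apart they leave room for the fingers.
- spool: White-flanged spool of wine-red thread, 68 mm in diameter and 68 mm high, standing loose in the tray's other bay. Origin: centre of its underside. Bystander.
- tall_spool: Tall spool of dark thread, 60 mm in diameter, 95 mm high, standing loose on the table in front of the tray. Origin: centre of its underside. Bystander.
- bead_jar: Glass jar of coloured beads with a metal lid, 64 mm in diameter, 95 mm high, standing loose behind the scoops. Origin: centre of its underside. Bystander.
- tin: Round closed metal tin of jewellery findings, 64 mm in diameter, 60 mm high, standing loose behind the scoops. Origin: centre of its underside. Bystander.
Not all that is in view belongs to the job. What is shaped like the scoop_small but pink or red is not meant.

How it is judged:
On the way, in this order (a step that is already met when the one before it is completed fails the run):
1. the large scoop stands released and upright on the floor of the empty bay, its handle out over the front edge (horizontal distance between scoop_large and bay below 0.014 m and z of scoop_large in the frame of bay below 0.004 m and angle between scoop_large's own z axis and vertical below 0.06 rad and x of scoop_large_tip in the frame of tray below -0.062 m and contact force between the fingers and scoop_large below 0.05 N), for 0.2 s.
2. the medium scoop stands released and upright on the floor of the large one in the bay, its handle out over the front edge (horizontal distance between scoop_large and bay below 0.014 m and z of scoop_large in the frame of bay below 0.004 m and angle between each of scoop_large, scoop_medium's own z axis and vertical below 0.06 rad and x of each of scoop_large_tip, scoop_medium_tip in the frame of tray below -0.062 m and horizontal distance between scoop_medium and scoop_large below 0.007 m and z of scoop_medium in the frame of scoop_large between 0.004 and 0.0115 m and contact force between the fingers and scoop_medium below 0.05 N), for 0.2 s.
3. the small scoop stands released and upright on the floor of the medium one, its handle out over the front edge (horizontal distance between scoop_large and bay below 0.014 m and z of scoop_large in the frame of bay below 0.004 m and angle between each of scoop_large, scoop_medium, scoop_small's own z axis and vertical below 0.06 rad and x of each of scoop_large_tip, scoop_medium_tip, scoop_small_tip in the frame of tray below -0.062 m and horizontal distance between scoop_medium and scoop_large below 0.007 m and z of scoop_medium in the frame of scoop_large between 0.004 and 0.0115 m and horizontal distance between scoop_small and scoop_medium below 0.007 m and z of scoop_small in the frame of scoop_medium between 0.004 and 0.0115 m and contact force between the fingers and scoop_small below 0.05 N), for 0.2 s.
At the end, for the whole second after the job is handed in: All three scoops at rest and upright (0.06 rad): large on the bay floor (within 4 mm of it, axis within 14 mm of the bay centre), medium on the large one's floor and small on the medium one's (within 4 mm, axes within 7 mm), each handle end over 62 mm in front of the tray's middle (horizontal distance between scoop_large and bay below 0.014 m and z of scoop_large in the frame of bay below 0.004 m and angle between each of scoop_large, scoop_medium, scoop_small's own z axis and vertical below 0.06 rad and x of each of scoop_large_tip, scoop_medium_tip, scoop_small_tip in the frame of tray below -0.062 m and horizontal distance between scoop_medium and scoop_large below 0.007 m and z of scoop_medium in the frame of scoop_large between 0.004 and 0.0115 m and horizontal distance between scoop_small and scoop_medium below 0.007 m and z of scoop_small in the frame of scoop_medium between 0.004 and 0.0115 m and linear speed of each of scoop_large, scoop_medium, scoop_small below 0.02 m/s); the robot touches nothing.
It fails at once if a thread spool, the bead jar or the tin is pushed more than 15 mm or tipped (distance of any of spool, tall_spool, bead_jar, tin from where it was at the start of the episode above 0.015 m or angle between any of spool, tall_spool, bead_jar, tin's own z axis and vertical above 0.3 rad).
It fails at once if a scoop is tipped by more than 45 degrees (angle between any of scoop_large, scoop_medium, scoop_small's own z axis and vertical above 0.785 rad).
It fails at once if a scoop is dropped or thrown (faster than 0.9 m/s while no finger holds it) ((linear speed of scoop_large above 0.9 m/s and contact force between the fingers and scoop_large below 0.05 N) or (linear speed of scoop_medium above 0.9 m/s and contact force between the fingers and scoop_medium below 0.05 N) or (linear speed of scoop_small above 0.9 m/s and contact force between the fingers and scoop_small below 0.05 N)).
It also fails if it takes over 72 s, if anything falls off the work surface, if the arm or the gripper's body presses on something with over 40 N, if the wrist force passes 120 N, or if a joint passes its speed limit or range.

## Robot

A 6-joint arm with a two-finger parallel gripper is mounted at the origin on the work surface. World frame = base frame: x ahead of the robot, y to its left, z up, the work surface at z = 0. Lengths are in m, angles in rad, forces in N, time in s.
With the tool pointing down it reaches from about 0.375 to 0.9 m from the base axis. Payload 3.1 kg.
Tool frame: the origin (TCP) lies midway between the tips of the shut fingers; the grasp point (between the pads) lies robot.grip_depth behind it (robot.grip_depth is the distance from the TCP to the grasp point, in m); z points along the fingers, y is the line along which they close (so a half turn about z gives the same grasp; the last joint's range is limited). The gripper opens to 87 mm and grips with 3 to 60 N. Pads are 19 mm wide; open, the fingers measure 117 mm over their backs; the gripper's body (75 mm by 190 mm) begins 51 mm behind the grasp point.
Start: joints at [-1.47, 0.527, 1.433, -0, 1.181, -0.178], TCP at [0.173, -0.601, 0.223] pointing down, gripper open.
Joint ranges: [-3.08, 3.08], [-0.75, 2.2], [0.22, 2.44], [-1.43, 4.57], [0, 2.65], [-2.85, 2.85]. Speed limits (rad/s): [2.79, 2.79, 3.14, 3.14, 3.14, 3.14].

## Interface

Orientations are given as a unit quaternion [x, y, z, w].
In Python, from rig import robot gives the robot as it stands.
- The arm moves only by the tool run_rows, called after "Call:" as name(argument=value, ...), one argument or row to a line, values as JSON. Schema: {"type":"object","properties":{"ticks":{"type":"array","items":{"type":"object","properties":{"trans":{"type":"array","items":{"type":"number"},"minItems":3,"maxItems":3},"yaw":{"type":"number"}},"additionalProperties":false},"minItems":1,"maxItems":20},"jaw":{"type":"number"},"force":{"type":"number"},"only":{"type":"string"},"quiet":{"type":"boolean"},"lines":{"type":"string"}},"required":["ticks"],"additionalProperties":false}. ticks is a list of rows, 1 to 20 of them, each an object with the fields trans (a list: dx, dy, dz in m), yaw (a turn about the tool's z in rad); a field left out counts as zero; each row shifts and turns the commanded pose from where the row before left it, along the tool's axes as they then stand; what a row does not reach is not made up. A row lasts 1/12 s, in which the tool goes at most 0.0417 m and 0.125 rad, less where a joint would pass 70% of its speed; a pose out of reach is approached as far as the arm can. jaw is the finger opening in m, set as the call begins (left out keeps the last). The fingers move at their own pace and stop on an object; force is the grip in N (left out, the last holds). Time passes only in rows, so rows that do not move let the fingers close. The tool returns the time, the measured TCP pose, the force, the opening and the grip force at its end. only (a regular expression) keeps the lines of the reply that match it, lines (a string "A,B") keeps lines A to B, and quiet returns only ok. Input that does not fit is refused with a message, and nothing moves.
- robot.get_obs(): the state, without advancing time (a new reading comes with each control period).
- robot.camera(name): name is "scene" or "top" or "wrist"; returns a dict with "img" (384x512x3 uint8, red, green, blue), "fx", "fy", "cx", "cy" (pixels), "k1" (the pictures are not rectified: a ray, as slopes to the right and down, at radius r is drawn at 1 + k1 r^2 times it, then the intrinsics apply), "xyz" and "attitude" of the camera in the world. Camera axes: x right, y down, z forward; pixel columns grow to the right and rows downward; lengths in m; the calibration is good to about 2 mm. A picture is of the moment at which its call begins. There is no depth.
- robot.hand_in(): hands the job in; it is judged then, once.
The state is a dict: "time": time; "q": joint angles; "joint_velocities": joint speeds; "joint_torque": joint torques, N m; "position": TCP position; "tool_rot": TCP orientation; "ft_force": force on the tool from outside, world axes, zero at the start; "moment": the same for the moment, N m; "grip_width": finger opening in m; "grip_force": force on a finger pad.
Only numpy, scipy, OpenCV 4.12 (cv2) and the standard library are available. Lean on these libraries where they do the work, as an engineer would, in place of code of your own. Each camera call takes 0.05 s, during which the arm holds its last target. There are 200 camera calls.

## Working session

There is one attempt and no reset: what is moved stays moved. The work goes in short steps, Python scripts to look and compute and a tool call to move; the robot and the scene stay as the last step left them, time stands still between calls to the robot, and variables do not carry over. Pictures are saved under pics/ and viewed, at most 10 in all, crops included, and the job is handed in when it is done.

```bash
ls; mkdir -p pics; python3 - <<'E'
from rig import robot
import cv2
o=robot.get_obs();print({k:o[k] for k in('time','position','tool_rot','grip_width')},robot.grip_depth)
ims=[]
for n in("scene","top"):
    c=robot.camera(n);print(n,{k:c[k] for k in c if k!='img'})
    cv2.imwrite(f'pics/{n}0.png',c['img'][:,:,::-1])
E
```

```text
pics
{'time': 0.0, 'position': array([ 0.17252925, -0.5999554 ,  0.22155721]), 'tool_rot': array([ 9.90231657e-01,  1.39427587e-01,  3.38048013e-05, -1.10133880e-03]), 'grip_width': 0.0868007913499397} 0.0187
scene {'fx': 350.9552434810672, 'fy': 350.9552434810672, 'cx': 259.5996017303216, 'cy': 191.57727633271332, 'k1': -0.05779185396105029, 'xyz': array([0.98174337, 0.58935195, 0.90260509]), 'attitude': array([ 0.26587948,  0.89890014, -0.33376566, -0.09943403])}
top {'fx': 424.4307338351354, 'fy': 424.4307338351354, 'cx': 259.0257766651739, 'cy': 193.62540668743904, 'k1': -0.0530252672653405, 'xyz': array([ 0.54242905, -0.00602403,  1.22613824]), 'attitude': array([ 0.71031848, -0.70336231,  0.02184592, -0.01587056])}
```

View pics/top0.png

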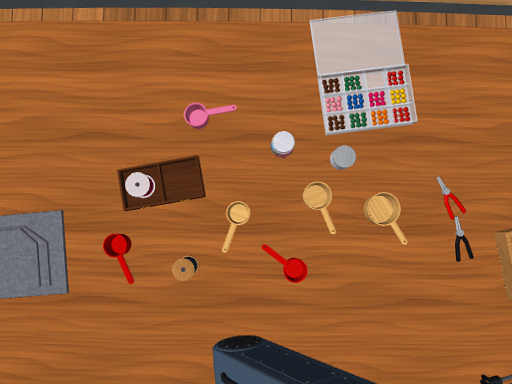

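View pics/scene0.png

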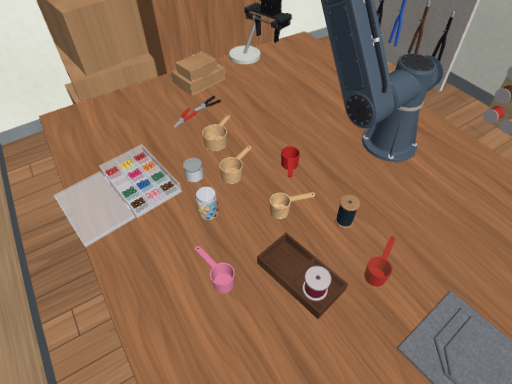

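Candidates in the top picture:
- Beech scoops: (237,212) smallest, (317,195) middle and (382,208) biggest. These are small, medium and large.
- Lookalikes, not meant: pink scoop (197,115) and red scoops (118,244) and (295,270).
- The empty bay is at about (183,178). The spool sits in the other bay at (139,185), and the tall spool is at (185,268).

Next I'll fit silhouettes and check the choice in one crop.

```bash
cat > h.py <<'E'
import numpy as np,cv2
from rig import robot
from scipy.spatial.transform import Rotation as R
from scipy.optimize import minimize
S={'large':(.047,.043),'medium':(.040,.0365),'small':(.0335,.030)}
def proj(c,P):
    p=(np.atleast_2d(P)-c['xyz'])@R.from_quat(c['attitude']).as_matrix()
    s=p[:,:2]/p[:,2:]; s=s*(1+c['k1']*(s**2).sum(1,keepdims=True))
    return s*[c['fx'],c['fy']]+[c['cx'],c['cy']]
def ray(c,uv,z):
    d=(np.array(uv,float)-[c['cx'],c['cy']])/[c['fx'],c['fy']]; s=d.copy()
    for _ in range(20): s=d/(1+c['k1']*(s@s))
    v=R.from_quat(c['attitude']).apply([*s,1]); return c['xyz']+v*(z-c['xyz'][2])/v[2]
def place(L,p,z0):
    a=p[2];return L@np.array([[np.cos(a),np.sin(a),0],[-np.sin(a),np.cos(a),0],[0,0,1]])+[p[0],p[1],z0]
t=np.linspace(0,2*np.pi,60)
def ring(r,z):return np.c_[r*np.cos(t),r*np.sin(t),0*t+z]
def parts(n):
    if n=='tray':return [np.array([[x,y,z] for x in(-.059,.059) for y in(-.115,.115) for z in(0,.038)])]
    r,f=S[n];return [np.r_[ring(r,.058),ring(f,0)],np.array([[x,y,z] for x in(-.115,-r) for y in(-.008,.008) for z in(.052,.058)])]
K=4
def sil(c,n,p,z0,org,shape):
    m=np.zeros(shape,np.uint8)
    for L in parts(n):
        q=(proj(c,place(L,p,z0))-org+.5)*K-.5
        cv2.fillConvexPoly(m,cv2.convexHull(np.round(q*16).astype(np.int32)),255,cv2.LINE_AA,4)
    return m/255.
def fit(c,mask_fn,n,p0,z0=0.,pad=12):
    q=np.vstack([proj(c,place(L,p0,z0)) for L in parts(n)])
    a=np.maximum(np.floor(q.min(0)-pad),0).astype(int);b=np.minimum(np.ceil(q.max(0)+pad),[512,384]).astype(int)
    im=cv2.resize(np.ascontiguousarray(c['img'][a[1]:b[1],a[0]:b[0]]),None,fx=K,fy=K,interpolation=cv2.INTER_LINEAR)
    m=mask_fn(im).astype(float)
    def cost(v):
        s=sil(c,n,[v[0]/100,v[1]/100,v[2]/10],z0,a,m.shape); return 1-np.minimum(s,m).sum()/np.maximum(s,m).sum()
    v0=np.array([p0[0]*100,p0[1]*100,p0[2]*10])
    for st in(1.5,.4): 
        r=minimize(cost,v0,method='Nelder-Mead',options=dict(initial_simplex=np.vstack([v0]+[v0+st*e for e in np.eye(3)]),xatol=.002,fatol=1e-5)); v0=r.x
    return np.array([v0[0]/100,v0[1]/100,v0[2]/10]),r.fun,m
E
python3 - <<'E'
from h import *
c=robot.camera('top');im=c['img']
G={'large':((382,208),(404,242)),'medium':((317,195),(333,233)),'small':((237,212),(225,250))}
for n,(a,b) in G.items():
    A=ray(c,a,.058);B=ray(c,b,.055);print(n,A[:2],B[:2],np.linalg.norm(A-B),np.arctan2(*(A-B)[1::-1]))
for uv in((378,198),(404,240),(360,230),(317,195),(237,212),(227,245),(250,240),(182,178),(150,205),(140,160)):print(uv,cv2.cvtColor(im[uv[1]:uv[1]+1,uv[0]:uv[0]+1],cv2.COLOR_RGB2HSV)[0,0])
cv2.imwrite('pics/crop.png',cv2.resize(im[145:265,110:420],None,fx=2.5,fy=2.5,interpolation=cv2.INTER_CUBIC)[:,:,::-1])
E
```

```text
large [ 0.56840023 -0.35672475] [ 0.47468465 -0.41908021] 0.11260468142353106 0.5871037522149437
medium [ 0.60266404 -0.17574788] [ 0.49826146 -0.22080656] 0.11375053321118779 0.40743571907484166
small [0.55365516 0.04447033] [0.44908353 0.07630295] 0.10935054233952572 -0.2954974713806986
(378, 198) [ 17 140 223]
(404, 240) [ 17 146 216]
(360, 230) [ 12 185 154]
(317, 195) [ 17 143 214]
(237, 212) [ 18 138 233]
(227, 245) [ 17 141 228]
(250, 240) [ 13 187 173]
(182, 178) [ 10 188  87]
(150, 205) [ 11 184  86]
(140, 160) [ 13 185 163]
```

View pics/crop.png

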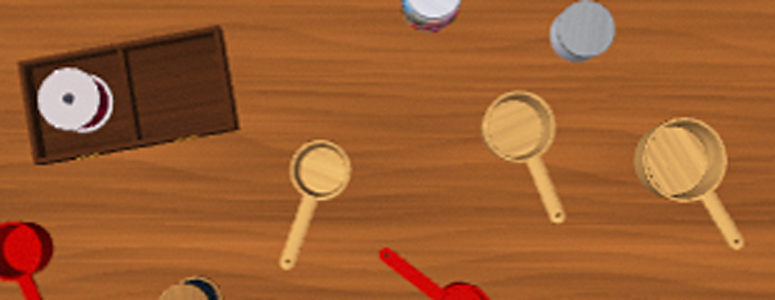

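The crop shows three beech scoops. From left to right they are small at (320,170), medium at (518,125) and large at (682,160). The empty bay is on the right at (180,75), with the brass holders on the lower edge, so the choice is confirmed.

```bash
cat >> h.py <<'E'
def big(m,hull=False):
    cs,_=cv2.findContours(m.astype(np.uint8),cv2.RETR_EXTERNAL,cv2.CHAIN_APPROX_NONE);k=max(cs,key=cv2.contourArea)
    return cv2.drawContours(np.zeros(m.shape,np.uint8),[cv2.convexHull(k) if hull else k],-1,1,-1)
def beech(im):
    h=cv2.cvtColor(im,cv2.COLOR_RGB2HSV);return big((h[...,1]<167)&(h[...,0]>12)&(h[...,0]<25)&(h[...,2]>70))
def dark(im):
    h=cv2.cvtColor(im,cv2.COLOR_RGB2HSV);m=(h[...,2]<118).astype(np.uint8);return big(cv2.morphologyEx(m,cv2.MORPH_OPEN,np.ones((9,9))),True)
E
python3 - <<'E'
from h import *
c=robot.camera('top')
for n,p in dict(large=(.568,-.357,.58),medium=(.603,-.176,.41),small=(.554,.044,-.29)).items():
    print(n,*fit(c,beech,n,p)[:2])
A=ray(c,(160,182),.03);print(A)
p,e,m=fit(c,dark,'tray',(A[0],A[1],.15));print(p,e)
print('bay',place(np.array([[0,-.056,.006]]),p,0))
for n,uv,z in(('tall',(182,269),.095),('jar',(283,142),.095),('tin',(343,157),.06)):print(n,ray(c,uv,z))
w=robot.camera('wrist');T=R.from_quat(robot.get_obs()['tool_rot']).as_matrix()
print('wrist cam in tool',T.T@(w['xyz']-robot.get_obs()['position']),T.T@R.from_quat(w['attitude']).as_matrix(),w['fx'])
E
```

```text
large [ 0.56722601 -0.361632    0.56425444] 0.029486802460233386
medium [ 0.60224365 -0.17698896  0.40539789] 0.030100137183114994
small [ 0.55182273  0.0424418  -0.33732169] 0.030502562837235958
[0.63646076 0.26463201 0.03      ]
[0.63399535 0.26238199 0.18838684] 0.008952634893435563
bay [[0.64448272 0.20737276 0.006     ]]
tall [0.40089387 0.18680561 0.095     ]
jar [ 0.74260515 -0.07845684  0.095     ]
tin [ 0.70890662 -0.2477148   0.06      ]
wrist cam in tool [ 0.06804985  0.00035233 -0.16241932] [[ 5.26754827e-04 -9.69380581e-01 -2.45562645e-01]
 [ 9.99999096e-01  8.14515203e-04 -1.07028034e-03]
 [ 1.23752348e-03 -2.45561859e-01  9.69380133e-01]] 304.16541604972235
```

```bash
cat >> h.py <<'E'
def go(x,y,z,psi):
    "turn first, then shift: numbers for the rows"
    o=robot.get_obs();T=R.from_quat(o['tool_rot']).as_matrix();h=np.arctan2(T[1,0],T[0,0])
    d=np.array([x,y,z])-o['position'];c,s=np.cos(psi),np.sin(psi)
    print('t %.2f head %.4f turn %.4f dx %.4f dy %.4f dz %.4f'%(o['time'],h,-(psi-h),d[0]*c+d[1]*s,d[0]*s-d[1]*c,-d[2]))
def grasp(p,r,z):
    go(p[0]-r*np.cos(p[2]),p[1]-r*np.sin(p[2]),z,p[2])
E
python3 -c "
from h import *
grasp((.5672,-.3616,.5643),.072,.2)"
```

```text
t 0.25 head 0.2798 turn -0.2845 dx 0.3891 dy 0.0093 dz 0.0221
```

Call:
run_rows(
  ticks=[
    {"yaw":-0.095},
    {"yaw":-0.095},
    {"yaw":-0.0945},
    {"trans":[0.02, 0, 0]},
    {"trans":[0.03, 0, 0]},
    {"trans":[0.03, 0, 0]},
    {"trans":[0.03, 0, 0]},
    {"trans":[0.03, 0.003, 0.005]},
    {"trans":[0.03, 0.003, 0.005]},
    {"trans":[0.03, 0.003, 0.005]},
    {"trans":[0.03, 0, 0.005]},
    {"trans":[0.03, 0, 0]},
    {"trans":[0.03, 0, 0]},
    {"trans":[0.03, 0, 0]},
    {"trans":[0.03, 0, 0]},
    {"trans":[0.03, 0, 0]},
    {"trans":[0.039, 0, 0]},
    {},
    {},
  ],
  jaw=0.05,
)

```text
time: 1.83
position: [0.5329, -0.3825, 0.2022]
tool_rot: [0.96, 0.28, -0.0, -0.0]
ft_force: [-0.7, -0.2, -0.7]
grip_width: 0.0505
grip_force: 0.0
```

```bash
python3 - <<'E'
from h import *
w=robot.camera('wrist');cv2.imwrite('pics/w1.png',w['img'][:,:,::-1])
p,e,_=fit(w,beech,'large',(.5672,-.3616,.5643));print(p,e);grasp(p,.072,.2)
E
```

```text
[ 0.57784269 -0.35391389  0.46720002] 0.553480605836324
t 1.88 head 0.5664 turn 0.0992 dx -0.0175 dy -0.0057 dz 0.0022
```

View pics/w1.png

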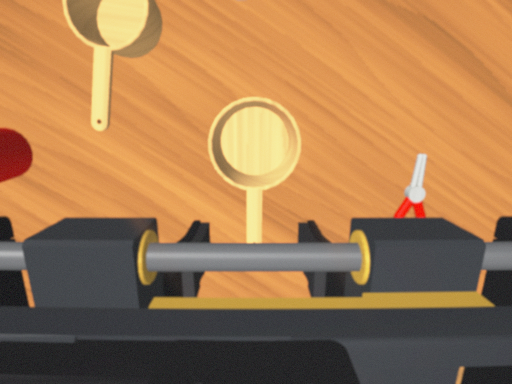

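The wrist view shows the large scoop at (254,143), with its handle running down between the fingers at (254,220). The medium scoop is at (108,15). The arm overshot by about 26 mm because I miscounted the rows.

```bash
python3 - <<'E'
s=open('h.py').read()
s=s.replace("    m=mask_fn(im).astype(float)\n","    m=mask_fn(im).astype(float)\n    if vmax: m[max(0,int((vmax-a[1])*K)):]=0\n").replace("pad=12)","pad=12,vmax=None)")
s=s.replace("z0,a,m.shape); return","z0,a,m.shape)\n        if vmax: s[max(0,int((vmax-a[1])*K)):]=0\n        return")
open('h.py','w').write(s)
from h import *
w=cv2.imread('pics/w1.png')[:,:,::-1]
h=cv2.cvtColor(np.ascontiguousarray(w),cv2.COLOR_RGB2HSV)
for u,v in((254,143),(254,210),(254,101),(214,143),(296,143),(254,185),(200,143),(254,90),(310,150),(230,210),(280,210),(222,143),(236,118)):print(u,v,h[v,u])
w=robot.camera('wrist')
import h as H
for f in(lambda im:H.big((lambda h:(h[...,1]<140)&(h[...,0]>14))(cv2.cvtColor(im,cv2.COLOR_RGB2HSV))),H.beech):
    p,e,m=fit(w,f,'large',(.5672,-.3616,.5643),vmax=212);print(p,e)
E
```

```text
254 143 [ 25 100 247]
254 210 [ 26  90 247]
254 101 [ 17 130 204]
214 143 [ 17 121 146]
296 143 [ 18 126 236]
254 185 [ 19 121 234]
200 143 [ 14 158 225]
254 90 [ 15 156 234]
310 150 [ 14 157 226]
230 210 [ 15 160 230]
280 210 [ 14 162 217]
222 143 [ 24 102 247]
236 118 [ 25 100 246]
[ 0.56813899 -0.3614094   0.56271478] 0.008798657135796972
[ 0.57138986 -0.34388406  1.28851274] 0.47004329091417685
```

```bash
cat >> h.py <<'E'
def wm(im):
    h=cv2.cvtColor(im,cv2.COLOR_RGB2HSV);return big((h[...,1]<140)&(h[...,0]>14)&(h[...,2]>70))
E
python3 -c "
from h import *
grasp((.568,-.3615,.563),.066,.041)"
```

```text
t 1.93 head 0.5647 turn 0.0017 dx -0.0226 dy 0.0006 dz 0.1612
```

Call:
run_rows(
  ticks=[
    {"trans":[-0.0226, 0.0006, 0], "yaw":0.0017},
    {"trans":[0, 0, 0.03]},
    {"trans":[0, 0, 0.03]},
    {"trans":[0, 0, 0.03]},
    {"trans":[0, 0, 0.03]},
    {"trans":[0, 0, 0.021]},
    {"trans":[0, 0, 0.0202]},
    {},
    {},
    {},
  ],
  jaw=0.04,
)

```text
time: 2.77
position: [0.5125, -0.3982, 0.0425]
tool_rot: [0.961, 0.277, 0.0, 0.001]
ft_force: [0.3, 0.1, 0.4]
grip_width: 0.0402
grip_force: 0.0
```

```bash
python3 -c "
from h import *
grasp((.568,-.3615,.563),.066,.041)"
```

```text
t 2.77 head 0.5611 turn -0.0019 dx 0.0005 dy -0.0014 dz 0.0015
```

Call:
run_rows(
  ticks=[
    {"trans":[0, 0, 0.001]},
    {},
    {},
    {},
    {},
    {},
  ],
  jaw=0.0,
  force=50,
)

```text
time: 3.27
position: [0.5129, -0.3968, 0.041]
tool_rot: [0.961, 0.278, 0.0, 0.0]
ft_force: [-0.6, 0.6, 3.5]
grip_width: 0.0145
grip_force: 50.0
```

Call:
run_rows(
  ticks=[
    {"trans":[0, 0, -0.005]},
    {"trans":[0, 0, -0.01]},
    {"trans":[0, 0, -0.02]},
    {"trans":[0, 0, -0.03]},
    {"trans":[0, 0, -0.03]},
    {"trans":[0, 0, -0.025]},
    {},
    {},
  ],
)

```text
time: 3.93
position: [0.5135, -0.3976, 0.1628]
tool_rot: [0.961, 0.278, 0.001, 0.002]
ft_force: [-0.2, -0.1, -1.9]
grip_width: 0.0151
grip_force: 50.0
```

```bash
python3 - <<'E'
from h import *
w=robot.camera('wrist');cv2.imwrite('pics/w2.png',w['img'][:,:,::-1])
o=robot.get_obs();print(o['position'],o['ft_force'],o['moment'])
p,e,m=fit(w,wm,'large',(.568,-.3615,.563),z0=o['position'][2]-.0415,vmax=212);print(p,e)
E
```

```text
[ 0.51252198 -0.39651819  0.1607963 ] [-0.03101275  0.25725302 -2.1710873 ] [-0.02951889  0.07971214 -0.03739848]
[ 0.5687784  -0.36287922  0.6585319 ] 0.005074372109797998
```

View pics/w2.png

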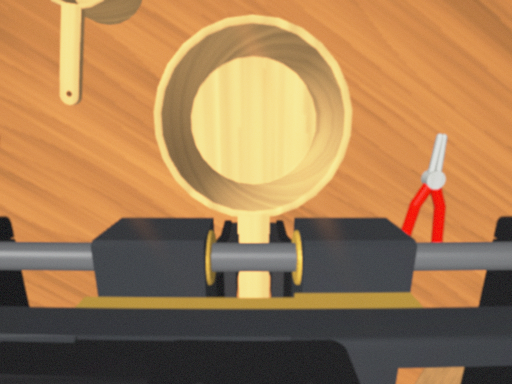

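```bash
python3 - <<'E'
from h import *
w=robot.camera('wrist');o=robot.get_obs();z=o['position'][2]-.0415
q=proj(w,place(ring(.0395,.0075),(.5688,-.3629,.563),z));print(q.min(0),q.max(0))
grasp((.6445,.2074,.938),.0655,.16)
E
```

```text
[192.74959895  54.41575575] [317.37833121 182.22044912]
t 4.03 head 0.5627 turn -0.3753 dx 0.4994 dy -0.2500 dz -0.0004
```

Call:
run_rows(
  ticks=[
    {"yaw":-0.075},
    {"yaw":-0.1},
    {"yaw":-0.1},
    {"yaw":-0.1},
  ],
)

```text
time: 4.37
position: [0.5116, -0.3957, 0.1579]
tool_rot: [0.891, 0.454, -0.001, -0.002]
ft_force: [-1.1, -0.8, -0.4]
grip_width: 0.0151
grip_force: 50.0
```

Call:
run_rows(
  ticks=[
    {"trans":[0.025, -0.0125, 0]},
    {"trans":[0.025, -0.0125, 0]},
    {"trans":[0.025, -0.0125, 0]},
    {"trans":[0.025, -0.0125, 0]},
    {"trans":[0.025, -0.0125, 0]},
    {"trans":[0.025, -0.0125, 0]},
    {"trans":[0.025, -0.0125, 0]},
    {"trans":[0.025, -0.0125, 0]},
    {"trans":[0.025, -0.0125, 0]},
    {"trans":[0.025, -0.0125, 0]},
    {"trans":[0.025, -0.0125, 0]},
    {"trans":[0.025, -0.0125, 0]},
    {"trans":[0.025, -0.0125, 0]},
    {"trans":[0.025, -0.0125, 0]},
    {"trans":[0.025, -0.0125, 0]},
    {"trans":[0.025, -0.0125, 0]},
    {"trans":[0.025, -0.0125, 0]},
    {"trans":[0.025, -0.0125, 0]},
    {"trans":[0.025, -0.0125, 0]},
    {"trans":[0.025, -0.0125, 0]},
  ],
)

```text
time: 6.03
position: [0.6055, 0.1555, 0.158]
tool_rot: [0.892, 0.452, -0.002, -0.001]
ft_force: [-0.8, -1.4, -1.1]
grip_width: 0.0151
grip_force: 50.0
```

Call:
run_rows(
  ticks=[
    {},
    {},
    {},
  ],
)

```text
time: 6.28
position: [0.6057, 0.1539, 0.1586]
tool_rot: [0.892, 0.452, -0.002, -0.0]
ft_force: [0.2, -0.4, -0.3]
grip_width: 0.0149
grip_force: 50.0
```

```bash
python3 - <<'E'
from h import *
o=robot.get_obs();w=robot.camera('wrist');t=robot.camera('top')
z=o['position'][2]-.0415
for c in(w,):
    p,e,m=fit(c,wm,'large',(.6445,.2074,.938),z0=z,vmax=212);print(p,e)
grasp((.6445,.2074,.938),.0655,.16)
E
```

```text
[0.64410202 0.20560475 1.07282004] 0.018473409317829037
t 6.38 head 0.9365 turn -0.0015 dx 0.0009 dy -0.0013 dz -0.0006
```

Call:
run_rows(
  ticks=[
    {"trans":[0.0009, -0.0013, 0]},
    {"trans":[0, 0, 0.02]},
    {"trans":[0, 0, 0.02]},
    {"trans":[0, 0, 0.02]},
    {"trans":[0, 0, 0.02]},
    {"trans":[0, 0, 0.012]},
    {"trans":[0, 0, 0.008]},
    {"trans":[0, 0, 0.005]},
    {},
    {},
  ],
)

```text
time: 7.22
position: [0.6071, 0.1556, 0.0559]
tool_rot: [0.892, 0.452, 0.001, 0.0]
ft_force: [0.0, -0.4, -0.9]
grip_width: 0.015
grip_force: 50.0
```

Call:
run_rows(
  ticks=[
    {"trans":[0, 0, 0.003]},
    {"trans":[0, 0, 0.002]},
    {"trans":[0, 0, 0.0015]},
    {},
    {},
  ],
)

```text
time: 7.63
position: [0.6065, 0.1558, 0.049]
tool_rot: [0.892, 0.452, 0.0, 0.0]
ft_force: [0.8, 0.2, -1.0]
grip_width: 0.0147
grip_force: 50.0
```

Call:
run_rows(
  ticks=[
    {"trans":[0, 0, 0.0012]},
    {"trans":[0, 0, 0.001]},
    {},
    {},
  ],
)

```text
time: 7.97
position: [0.6067, 0.1557, 0.047]
tool_rot: [0.892, 0.452, 0.0, 0.0]
ft_force: [-0.2, -0.4, 2.5]
grip_width: 0.0153
grip_force: 50.0
```

Call:
run_rows(
  ticks=[
    {},
    {},
    {},
    {},
    {},
  ],
  jaw=0.03,
  force=20,
)

```text
time: 8.38
position: [0.6065, 0.1558, 0.0465]
tool_rot: [0.892, 0.452, -0.0, -0.0]
ft_force: [0.2, 0.2, -0.1]
grip_width: 0.0294
grip_force: 0.0
```

Call:
run_rows(
  ticks=[
    {"trans":[0, 0, -0.01]},
    {"trans":[0, 0, -0.02]},
    {"trans":[0, 0, -0.03]},
    {"trans":[0, 0, -0.03]},
    {"trans":[0, 0, -0.03]},
    {"trans":[0, 0, -0.03]},
    {},
    {},
    {},
  ],
  jaw=0.05,
)

```text
time: 9.13
position: [0.606, 0.1557, 0.1968]
tool_rot: [0.892, 0.452, -0.0, -0.0]
ft_force: [-0.4, 0.3, -0.2]
grip_width: 0.0503
grip_force: 0.0
```

```bash
python3 - <<'E'
from h import *
w=robot.camera('wrist');t=robot.camera('top')
cv2.imwrite('pics/w3.png',np.vstack([w['img'],cv2.resize(t['img'][120:260,90:290],(512,358))])[:,:,::-1][:598])
p,e,m=fit(w,wm,'large',(.6445,.2074,.938),z0=.006,vmax=212);print(p,e)
p,e,m=fit(t,beech,'large',(.6445,.2074,.938),z0=.006);print(p,e)
grasp((.6022,-.177,.4054),.066,.2)
E
```

```text
[0.6456431  0.20823524 0.9445108 ] 0.01545057962793861
[0.64408242 0.20353046 0.91855011] 0.9044277721869625
t 9.23 head 0.9376 turn 0.5322 dx -0.2000 dy 0.3044 dz -0.0047
```

View pics/w3.png

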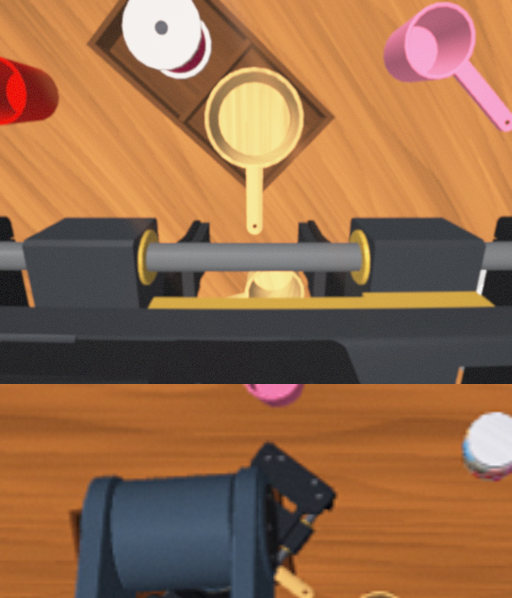

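The large scoop stands centred in the bay, with its rim at (253,118) and its handle over the front corner at (254,230). The small scoop is at (275,285), still in its starting place. Medium next.

Call:
run_rows(
  ticks=[
    {"yaw":0.1},
    {"yaw":0.1},
    {"yaw":0.1},
    {"yaw":0.1},
    {"yaw":0.1},
    {"yaw":0.032},
    {"trans":[-0.02, 0.03, 0]},
    {"trans":[-0.02, 0.03, 0]},
    {"trans":[-0.02, 0.03, 0]},
    {"trans":[-0.02, 0.03, 0]},
    {"trans":[-0.02, 0.03, 0]},
    {"trans":[-0.02, 0.03, 0]},
    {"trans":[-0.02, 0.03, 0]},
    {"trans":[-0.02, 0.03, 0]},
    {"trans":[-0.02, 0.03, 0]},
    {"trans":[-0.015, 0.034, 0]},
    {},
    {},
    {},
  ],
)

```text
time: 10.82
position: [0.5463, -0.1999, 0.1953]
tool_rot: [0.98, 0.201, -0.001, -0.001]
ft_force: [1.3, 0.6, 0.1]
grip_width: 0.0499
grip_force: 0.0
```

```bash
python3 - <<'E'
from h import *
w=robot.camera('wrist')
p,e,m=fit(w,wm,'medium',(.6022,-.177,.4054),vmax=212);print(p,e)
grasp(p,.072,.041)
E
```

```text
[ 0.60293687 -0.17690584  0.4074019 ] 0.011765094861721614
t 10.87 head 0.4061 turn -0.0013 dx -0.0114 dy 0.0019 dz 0.1545
```

Call:
run_rows(
  ticks=[
    {"trans":[-0.0114, 0.0015, 0]},
    {"trans":[0, 0, 0.03]},
    {"trans":[0, 0, 0.03]},
    {"trans":[0, 0, 0.03]},
    {"trans":[0, 0, 0.03]},
    {"trans":[0, 0, 0.02]},
    {"trans":[0, 0, 0.0145]},
    {},
    {},
    {},
  ],
  jaw=0.04,
)

```text
time: 11.7
position: [0.5379, -0.2062, 0.0431]
tool_rot: [0.979, 0.202, 0.0, 0.0]
ft_force: [1.1, -0.7, 0.0]
grip_width: 0.04
grip_force: 0.0
```

```bash
python3 -c "
from h import *
grasp((.6029,-.1769,.4074),.072,.041)"
```

```text
t 11.70 head 0.4067 turn -0.0007 dx -0.0007 dy -0.0011 dz 0.0021
```

Call:
run_rows(
  ticks=[
    {"trans":[0, -0.0005, 0.0015]},
    {},
    {},
    {},
    {},
    {},
  ],
  jaw=0.0,
  force=50,
)

```text
time: 12.2
position: [0.5373, -0.2061, 0.0411]
tool_rot: [0.98, 0.201, 0.0, 0.0]
ft_force: [-0.6, -0.4, 2.3]
grip_width: 0.0151
grip_force: 50.0
```

```bash
python3 -c "
from rig import robot
print(robot.get_obs()['position'])"
```

```text
[ 0.53730273 -0.20614759  0.0410532 ]
```

Call:
run_rows(
  ticks=[
    {"trans":[0, 0, -0.005]},
    {"trans":[0, 0, -0.01]},
    {"trans":[0, 0, -0.02]},
    {"trans":[0, 0, -0.03]},
    {"trans":[0, 0, -0.03]},
    {"trans":[0, 0, -0.03]},
    {},
    {},
  ],
)

```text
time: 12.87
position: [0.5384, -0.2067, 0.1684]
tool_rot: [0.979, 0.201, 0.002, 0.002]
ft_force: [-0.1, 0.2, -1.1]
grip_width: 0.0152
grip_force: 50.0
```

```bash
python3 - <<'E'
from h import *
w=robot.camera('wrist');o=robot.get_obs();z=o['position'][2]-.0415
p,e,m=fit(w,wm,'medium',(.603,-.177,.407),z0=z,vmax=212);print(p,e)
T=R.from_quat(o['tool_rot']).as_matrix();print('cup in tool',T.T@(np.array([p[0],p[1],z])-o['position']))
cv2.imwrite('pics/w4.png',w['img'][:,:,::-1])
q=proj(w,place(ring(.033,.0075),p,z));print(q.min(0),q.max(0))
grasp((.6456,.2082,.29),.072,.17)
E
```

```text
[ 0.60402703 -0.17822092  0.41632614] 0.0063609081426205805
cup in tool [0.07235242 0.00089171 0.04154856]
[199.99118608  55.9726142 ] [304.38829144 163.73461489]
t 12.92 head 0.4057 turn 0.1157 dx 0.1503 dy -0.3658 dz -0.0034
```

View pics/w4.png

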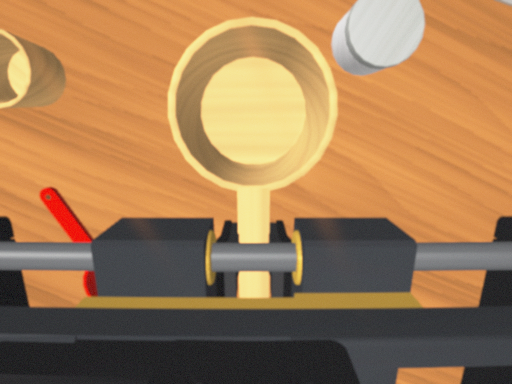

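Medium is held upright: rim centre (252,104), floor centre (254,110), as predicted. Now carrying it over.

Call:
run_rows(
  ticks=[
    {"yaw":0.05},
    {"yaw":0.066},
    {"trans":[0.01, -0.025, 0]},
    {"trans":[0.01, -0.025, 0]},
    {"trans":[0.01, -0.025, 0]},
    {"trans":[0.01, -0.025, 0]},
    {"trans":[0.01, -0.025, 0]},
    {"trans":[0.01, -0.025, 0]},
    {"trans":[0.01, -0.025, 0]},
    {"trans":[0.01, -0.025, 0]},
    {"trans":[0.01, -0.025, 0]},
    {"trans":[0.01, -0.025, 0]},
    {"trans":[0.01, -0.025, 0]},
    {"trans":[0.01, -0.025, 0]},
    {"trans":[0.01, -0.025, 0]},
    {"trans":[0.01, -0.025, 0]},
    {"trans":[0.01, -0.016, 0]},
    {},
    {},
    {},
  ],
)

```text
time: 14.58
position: [0.5752, 0.1869, 0.1642]
tool_rot: [0.99, 0.144, -0.002, 0.0]
ft_force: [-1.1, 0.6, -0.8]
grip_width: 0.0148
grip_force: 50.0
```

```bash
python3 - <<'E'
from h import *
w=robot.camera('wrist');o=robot.get_obs();z=o['position'][2]-.0415
p,e,m=fit(w,wm,'medium',(.6456,.2082,.29),z0=z,vmax=212);print(p,e)
grasp((.6455,.2083,.29),.0722,.0545)
E
```

```text
[0.64291414 0.20740795 0.29957374] 0.053829068716055084
t 14.63 head 0.2888 turn -0.0012 dx 0.0011 dy -0.0008 dz 0.1101
```

Call:
run_rows(
  ticks=[
    {"trans":[0.0011, -0.0008, 0.01]},
    {"trans":[0, 0, 0.02]},
    {"trans":[0, 0, 0.015]},
    {},
    {},
    {},
  ],
)

```text
time: 15.13
position: [0.5778, 0.1882, 0.1209]
tool_rot: [0.99, 0.144, 0.0, 0.0]
ft_force: [-0.6, 0.2, -0.9]
grip_width: 0.0149
grip_force: 50.0
```

```bash
python3 - <<'E'
from h import *
a=[]
for _ in range(3):
    o=robot.get_obs();robot.camera('wrist');a.append(o['position'])
print(np.array(a))
grasp((.6455,.2083,.29),.0722,.0545)
E
```

```text
[[0.57776615 0.18815424 0.12092709]
 [0.57808047 0.18838966 0.12140158]
 [0.57814943 0.18851857 0.12164917]]
t 15.28 head 0.2893 turn -0.0007 dx -0.0020 dy 0.0004 dz 0.0672
```

Call:
run_rows(
  ticks=[
    {"trans":[-0.0015, 0.0003, 0]},
    {"trans":[0, 0, 0.01]},
    {"trans":[0, 0, 0.01]},
    {"trans":[0, 0, 0.01]},
    {"trans":[0, 0, 0.01]},
    {},
    {},
  ],
)

```text
time: 15.87
position: [0.5751, 0.1879, 0.0792]
tool_rot: [0.99, 0.144, -0.001, -0.0]
ft_force: [-0.4, 0.2, -0.4]
grip_width: 0.015
grip_force: 50.0
```

Call:
run_rows(
  ticks=[
    {"trans":[0, 0, 0.006]},
    {"trans":[0, 0, 0.006]},
    {"trans":[0, 0, 0.006]},
    {"trans":[0, 0, 0.004]},
    {},
    {},
  ],
)

```text
time: 16.37
position: [0.5757, 0.188, 0.0583]
tool_rot: [0.99, 0.144, -0.0, -0.0]
ft_force: [0.0, 0.3, -1.2]
grip_width: 0.0154
grip_force: 50.0
```

Call:
run_rows(
  ticks=[
    {"trans":[0, 0, 0.002]},
    {"trans":[0, 0, 0.0015]},
    {"trans":[0, 0, 0.001]},
    {},
    {},
  ],
)

```text
time: 16.78
position: [0.576, 0.188, 0.0546]
tool_rot: [0.99, 0.144, 0.0, 0.0]
ft_force: [-1.5, 0.1, 2.5]
grip_width: 0.015
grip_force: 50.0
```

Call:
run_rows(
  ticks=[
    {"trans":[0, 0, 0.0005]},
    {},
    {},
  ],
)

```text
time: 17.03
position: [0.5757, 0.1879, 0.0544]
tool_rot: [0.99, 0.144, -0.0, 0.0]
ft_force: [-2.4, -0.6, 5.2]
grip_width: 0.015
grip_force: 50.0
```

Call:
run_rows(
  ticks=[
    {},
    {},
    {},
    {},
    {},
  ],
  jaw=0.026,
  force=20,
)

```text
time: 17.45
position: [0.576, 0.188, 0.0534]
tool_rot: [0.99, 0.144, 0.0, -0.0]
ft_force: [-1.5, -0.6, 0.4]
grip_width: 0.0257
grip_force: 0.0
```

Call:
run_rows(
  ticks=[
    {"trans":[0, 0, -0.01]},
    {"trans":[0, 0, -0.02]},
    {"trans":[0, 0, -0.03]},
    {"trans":[0, 0, -0.03]},
    {"trans":[0, 0, -0.03]},
    {"trans":[0, 0, -0.03]},
    {},
    {},
    {},
  ],
)

```text
time: 18.2
position: [0.5753, 0.188, 0.2038]
tool_rot: [0.99, 0.144, -0.0, -0.0]
ft_force: [0.2, 0.5, -1.1]
grip_width: 0.0258
grip_force: 0.0
```

```bash
python3 - <<'E'
from h import *
w=robot.camera('wrist');cv2.imwrite('pics/w5.png',w['img'][:,:,::-1])
p,e,m=fit(w,wm,'medium',(.6456,.2082,.29),z0=.0135,vmax=212);print(p,e)
grasp((.5518,.0424,-.3373),.075,.2)
E
```

```text
[0.6509432  0.21037456 0.28996129] 0.2533564615878534
t 18.25 head 0.2896 turn 0.6269 dx -0.0486 dy 0.1449 dz 0.0029
```

View pics/w5.png

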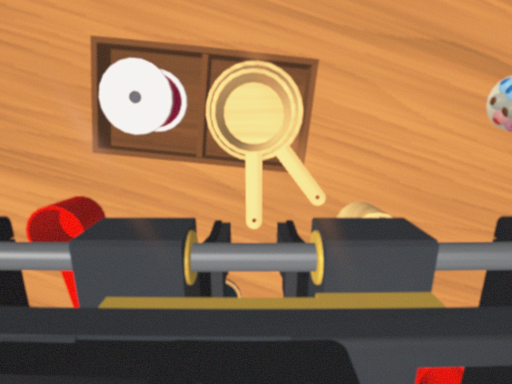

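Medium is nested, with concentric rims at (254,110), its handle at (254,190) and the large one's handle fanned to (305,180). Now the small one.

Call:
run_rows(
  ticks=[
    {"yaw":0.1},
    {"yaw":0.1},
    {"yaw":0.1},
    {"yaw":0.1},
    {"yaw":0.1},
    {"yaw":0.1},
    {"yaw":0.027},
    {"trans":[-0.008, 0.024, 0]},
    {"trans":[-0.008, 0.024, 0]},
    {"trans":[-0.008, 0.024, 0]},
    {"trans":[-0.008, 0.024, 0]},
    {"trans":[-0.008, 0.024, 0]},
    {"trans":[-0.0086, 0.025, 0]},
    {},
    {},
    {},
  ],
  jaw=0.04,
)

```text
time: 19.58
position: [0.4822, 0.0674, 0.203]
tool_rot: [0.986, -0.168, -0.0, -0.0]
ft_force: [-0.0, -0.5, -0.1]
grip_width: 0.0399
grip_force: 0.0
```

```bash
python3 - <<'E'
from h import *
w=robot.camera('wrist')
p,e,m=fit(w,wm,'small',(.5518,.0424,-.3373),vmax=212);print(p,e)
grasp(p,.075,.041)
E
```

```text
[ 0.55274231  0.04251437 -0.33482024] 0.017879816815505212
t 19.63 head -0.3372 turn -0.0024 dx -0.0005 dy 0.0007 dz 0.1621
```

Call:
run_rows(
  ticks=[
    {"trans":[0, 0.0004, 0], "yaw":-0.002},
    {"trans":[0, 0, 0.03]},
    {"trans":[0, 0, 0.03]},
    {"trans":[0, 0, 0.03]},
    {"trans":[0, 0, 0.03]},
    {"trans":[0, 0, 0.022]},
    {"trans":[0, 0, 0.02]},
    {},
    {},
    {},
  ],
  jaw=0.04,
)

```text
time: 20.47
position: [0.4828, 0.0672, 0.0422]
tool_rot: [0.986, -0.167, 0.001, -0.0]
ft_force: [0.1, 0.2, -0.3]
grip_width: 0.0401
grip_force: 0.0
```

```bash
python3 -c "
from h import *
grasp((.5527,.0425,-.335),.075,.041)"
```

```text
t 20.47 head -0.3346 turn 0.0004 dx -0.0009 dy 0.0004 dz 0.0012
```

Call:
run_rows(
  ticks=[
    {},
    {},
    {},
    {},
    {},
    {},
  ],
  jaw=0.0,
  force=50,
)

```text
time: 20.97
position: [0.482, 0.0669, 0.042]
tool_rot: [0.986, -0.167, 0.0, -0.0]
ft_force: [0.2, 1.6, 1.6]
grip_width: 0.0149
grip_force: 50.0
```

Call:
run_rows(
  ticks=[
    {"trans":[0, 0, -0.005]},
    {"trans":[0, 0, -0.01]},
    {"trans":[0, 0, -0.02]},
    {"trans":[0, 0, -0.03]},
    {"trans":[0, 0, -0.03]},
    {"trans":[0, 0, -0.03]},
    {},
    {},
  ],
)

```text
time: 21.63
position: [0.4832, 0.0668, 0.169]
tool_rot: [0.986, -0.167, 0.003, -0.0]
ft_force: [-1.2, -0.5, -0.7]
grip_width: 0.0152
grip_force: 50.0
```

```bash
python3 - <<'E'
from h import *
w=robot.camera('wrist');o=robot.get_obs();z=o['position'][2]-.0415
p,e,m=fit(w,wm,'small',(.5527,.0425,-.335),z0=z,vmax=212);print(p,e)
T=R.from_quat(o['tool_rot']).as_matrix();print('cup in tool',T.T@(np.array([p[0],p[1],z])-o['position']))
grasp((.645,.2084,-.26),.075,.17)
E
```

```text
[ 0.55337974  0.04259141 -0.33762729] 0.015148840648160244
cup in tool [ 0.07543601 -0.00055182  0.0416175 ]
t 21.68 head -0.3353 turn -0.0753 dx 0.0462 dy -0.1787 dz -0.0024
```

Call:
run_rows(
  ticks=[
    {"yaw":-0.075},
    {"trans":[0.005, -0.02, 0]},
    {"trans":[0.005, -0.02, 0]},
    {"trans":[0.005, -0.02, 0]},
    {"trans":[0.005, -0.02, 0]},
    {"trans":[0.005, -0.02, 0]},
    {"trans":[0.005, -0.02, 0]},
    {"trans":[0.005, -0.02, 0]},
    {"trans":[0.005, -0.02, 0]},
    {"trans":[0.006, -0.0187, 0]},
    {"trans":[0, 0, 0.01]},
    {"trans":[0, 0, 0.015]},
    {"trans":[0, 0, 0.01]},
    {},
    {},
    {},
  ],
)

```text
time: 23.02
position: [0.5722, 0.2272, 0.1314]
tool_rot: [0.991, -0.13, -0.0, 0.0]
ft_force: [0.5, 0.8, -0.4]
grip_width: 0.0152
grip_force: 50.0
```

```bash
python3 - <<'E'
from h import *
a=[]
for _ in range(4):a.append(robot.get_obs()['position']);w=robot.camera('wrist')
print(np.mean(a,0));grasp((.645,.2084,-.26),.0752,.063)
cv2.imwrite('pics/w6.png',w['img'][:,:,::-1])
E
```

```text
[0.57262164 0.22735447 0.13201573]
t 23.22 head -0.2607 turn -0.0007 dx -0.0006 dy 0.0000 dz 0.0695
```

View pics/w6.png

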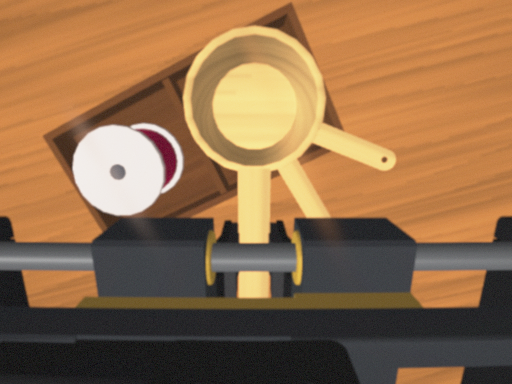

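The small scoop is over the nest at (254,98). The handles are fanned to (305,190) and (370,150), and the spool at (120,168) is clear of the fingers.

Call:
run_rows(
  ticks=[
    {"trans":[0, 0, 0.01]},
    {"trans":[0, 0, 0.01]},
    {"trans":[0, 0, 0.01]},
    {"trans":[0, 0, 0.01]},
    {},
    {},
  ],
)

```text
time: 23.72
position: [0.5715, 0.2275, 0.0902]
tool_rot: [0.992, -0.13, -0.001, 0.0]
ft_force: [0.0, -0.1, -0.4]
grip_width: 0.015
grip_force: 50.0
```

Call:
run_rows(
  ticks=[
    {"trans":[0, 0, 0.006]},
    {"trans":[0, 0, 0.006]},
    {"trans":[0, 0, 0.006]},
    {"trans":[0, 0, 0.006]},
    {"trans":[0, 0, 0.003]},
    {},
    {},
  ],
)

```text
time: 24.3
position: [0.5723, 0.2277, 0.0644]
tool_rot: [0.992, -0.13, -0.0, 0.0]
ft_force: [0.3, 1.3, -0.9]
grip_width: 0.0152
grip_force: 50.0
```

Call:
run_rows(
  ticks=[
    {"trans":[0, 0, 0.001]},
    {"trans":[0, 0, 0.001]},
    {},
    {},
  ],
)

```text
time: 24.63
position: [0.5726, 0.2278, 0.0631]
tool_rot: [0.992, -0.13, 0.0, -0.0]
ft_force: [-1.4, 0.5, 2.9]
grip_width: 0.0149
grip_force: 50.0
```

Call:
run_rows(
  ticks=[
    {"trans":[0, 0, 0.001]},
    {},
    {},
  ],
)

```text
time: 24.88
position: [0.572, 0.228, 0.0625]
tool_rot: [0.992, -0.13, -0.0, -0.0]
ft_force: [-2.6, -0.0, 5.4]
grip_width: 0.015
grip_force: 50.0
```

Call:
run_rows(
  ticks=[
    {},
    {},
    {},
    {},
    {},
  ],
  jaw=0.026,
  force=20,
)

```text
time: 25.3
position: [0.5725, 0.2276, 0.0614]
tool_rot: [0.992, -0.13, -0.0, 0.0]
ft_force: [-0.3, 0.1, -1.1]
grip_width: 0.0255
grip_force: 0.0
```

Call:
run_rows(
  ticks=[
    {"trans":[0, 0, -0.01]},
    {"trans":[0, 0, -0.02]},
    {"trans":[0, 0, -0.03]},
    {"trans":[0, 0, -0.03]},
    {"trans":[0, 0, -0.03]},
    {"trans":[0, 0, -0.03]},
    {},
    {},
    {},
  ],
)

```text
time: 26.05
position: [0.5718, 0.2276, 0.2118]
tool_rot: [0.992, -0.13, -0.0, 0.0]
ft_force: [-0.2, -0.2, -0.4]
grip_width: 0.0262
grip_force: 0.0
```

```bash
python3 - <<'E'
from h import *
w=robot.camera('wrist');cv2.imwrite('pics/w7.png',cv2.resize(w['img'],(768,576),interpolation=cv2.INTER_CUBIC)[:,:,::-1])
C=(.645,.2084,0)
for r,z in((.047,.064),(.040,.0715),(.0335,.079),(.0265,.0285)):
    q=proj(w,place(ring(r,z),C,0))*1.5;print(r,q.min(0),q.max(0))
print(robot.get_obs()['time'])
E
```

```text
0.047 [309.04877193  87.61335755] [452.14753508 235.42603192]
0.04 [318.17844908  97.35975982] [443.00678305 226.29962286]
0.0335 [326.97728725 106.64760234] [434.19613589 217.40248629]
0.0265 [344.43239852 127.2460647 ] [416.79906126 201.93274817]
26.1
```

View pics/w7.png

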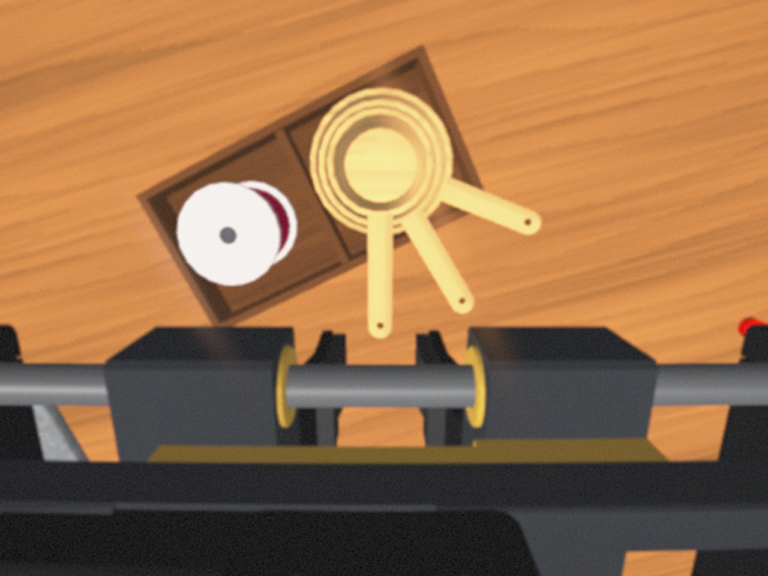

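All three cups are nested: the rims are concentric around (381,160), matching the predicted circles for full seating. The handles point out over the front edge to (380,328), (463,301) and (530,222), and the spool hasn't moved.

```bash
python3 -c "
from rig import robot
print(robot.hand_in())"
```

```text
the job is handed in; nothing more can be done
None
```

I nested the three scoops in the empty bay, large, then medium, then small, with all the handles out over the front edge, and handed the job in at about 26 s; the hand-in returned no verdict, but the last wrist picture shows the scoops fully seated.

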